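# Tip the sorted brass nuts into their bin

### The arm

A 6-joint arm with a two-finger parallel gripper is mounted at the origin on the work surface. World frame = base frame: x ahead of the robot, y to its left, z up, the work surface at z = 0. Lengths are in m, angles in degrees, forces in N, time in s.
With the tool pointing down it reaches from about 0.3 to 0.75 m from the base axis. Payload 8.5 kg.
Tool frame: the origin (TCP) lies at the very end of the fingers, on their centre line; the grasp point (between the pads) lies 19 mm behind it (r.grip_point_offset is the distance from the TCP to the grasp point, in m); z points along the fingers, y is the line along which they close (so a half turn about z gives the same grasp; the last joint's range is limited). The gripper opens to 88 mm and grips with 3 to 60 N. Pads are 18 mm wide; open, the fingers measure 123 mm over their backs; the gripper's body (75 mm by 187 mm) begins 45 mm behind the grasp point.
Start: joints at [-87.336, 21.807, 74.336, -0, 83.858, -12.336], TCP at [0.142, -0.531, 0.239] pointing down, gripper open.
Joint ranges: [-178.18, 178.18], [-50.72, 133.34], [12.68, 142.11], [-81.47, 261.47], [9.98, 163.14], [-165.26, 165.26]. Speed limits (degrees/s): [136.94, 136.94, 180, 180, 180, 180].

### API

Orientations are given as [roll, pitch, yaw] about the fixed x, y, z axes, in that order (R = Rz(yaw) Ry(pitch) Rx(roll)).
In Python, from cell import r, capture gives the robot as it stands. The module is installed in compiled form; this text tells all that it offers.
- The arm moves only by the tool carry_out, never from a script. Its argument "series" is a list of rows, each an object of numbers: "gripper": the opening, from -1 (shut) to 1 (fully open); "dx", "dy", "dz": the shift along the tool's x, y, z in m; "yaw": the turn about the tool's z in degrees. In form: [{"gripper": .., "dx": .., "dy": .., "dz": .., "yaw": ..}, ...]. A call has 1 to 10 rows; each row is the pose to reach, as a shift and turn from the pose commanded when the call began, along the tool's axes at that moment; what a row does not reach only later rows make up. A row lasts 1/12 s, in which the tool goes at most 41.7 mm and 7.16 degrees, less where a joint would pass 70% of its speed; a pose out of reach is approached as far as the arm can. A call with a gripper value outside its range is refused whole. The fingers move at their own pace and stop on an object; "force" is the grip in N (left out, the last holds). Time passes only in rows, so rows that repeat a pose let the fingers close. It gives the time, the measured TCP pose, the force, the opening and the grip force at its end, in the units of the state.
- r.get_state(): the state, without advancing time (a new reading comes with each control period).
- capture(name): name is "scene" or "top"; returns a dict with "frame" (420x560x3 uint8, red, green, blue), "mtx" (3x3 intrinsics, pixels), "world_from_camera" (4x4, takes a point from camera to world coordinates). Camera axes: x right, y down, z forward; pixel columns grow to the right and rows downward; lengths in m; the calibration is good to about 2 mm. A picture is of the moment at which its call begins. There is no depth.
- r.hand_in(): hands the job in; it is judged then, once.
The state is a dict: "time": time; "qpos": joint angles; "qd": joint speeds; "joint_efforts": joint torques, N m; "eef_pos": TCP position; "tcp_rot": TCP orientation; "ft_force": force on the tool from outside, world axes, zero at the start; "wrist_torque": the same for the moment, N m; "width": opening from 0.0 (shut) to 1.0 (fully open); "gripper_force": force on a finger pad.
Only numpy, scipy, OpenCV 4.12 (cv2) and the standard library are available. Lean on these libraries where they do the work, as an engineer would, in place of code of your own. Each camera call takes 0.05 s, during which the arm holds its last target. There are 200 camera calls.

### The job

The three brass nuts in the tipping pan belong in whichever clear bin already holds a brass nut. Bring that bin from its black rubber mat to stand under the pan's lip, push the red tab down so that the pan tips and all three nuts slide into the bin, let the pan come back level, and set the bin back standing on its own black rubber mat with all its nuts in it. Leave the other bin, its black nut and the things around the bench where they are.

Things in the scene. Friction and masses are not known exactly. Their poses are not given: they have to be found in the camera images.
- bin_left_center (a point): clear open-topped bin on the left (y > 0) black rubber mat, loose, about 0.3 kg, 140 long (x) x 130 wide (y) x 60 high, walls and floor 4 thick. This point is its centre, 30 above the bench; its own +x points away from its handle, z up. It slides on the bench or can be lifted by the handle. It is the matching bin only if the brass sample nut lies in it; otherwise leave it alone
- bin_right_center (a point): clear open-topped bin on the right (y < 0) black rubber mat, loose, about 0.3 kg, 140 long (x) x 130 wide (y) x 60 high, walls and floor 4 thick. This point is its centre, 30 above the bench; its own +x points away from its handle, z up. It slides on the bench or can be lifted by the handle. It is the matching bin only if the brass sample nut lies in it; otherwise leave it alone
- bin_left_handle (a point): centre of the grip part of the upright blue handle block on the near (own -x) wall of the left bin, 76 from the bin's centre, 75 above the bench. The block is 12 thick (x), 40 wide (y), and rises from 28 to 90 above the bench, 30 higher than the rim; pinch it across its thickness from above, one finger inside the bin
- bin_right_handle (a point): centre of the grip part of the upright blue handle block on the near (own -x) wall of the right bin, 76 from the bin's centre, 75 above the bench. The block is 12 thick (x), 40 wide (y), and rises from 28 to 90 above the bench, 30 higher than the rim; pinch it across its thickness from above, one finger inside the bin
- mat_left_center (a point): centre of the left black rubber mat, 190 (its x) x 180 (its y), 1 thick, flush in the bench, nothing to trip on; the left bin's place
- mat_right_center (a point): centre of the right black rubber mat, same as the left one; the right bin's place
- drop (a point): point on the bench below the place where the nuts fall; fixed to the stand, 120 in front (-x) of the pan's pivot; its +x points to the stand. A bin centred here with its own x along this x (handle away from the stand) is well placed. The stand's foot begins 90 away in +x; the pan's level lip and tab are 150 above the bench, starting 10 away in +x
- pan (a joint): tip angle of the aluminium pan: 0 level, 0.8 rad fully tipped, open lip down. A spring brings it level when let go. Floor 150 above the bench, from 90 in front of the pivot (lip, open end) to 80 behind, 78 wide inside, walls 22 high on the other three sides. Held near 0.8 rad for a second or two, all nuts slide off; the lip is then about 85 above the bench
- tab (a point): press point on the flat top of the red tab on the pan's +y side near its lip; moves with the pan. Tab 64 wide, 6 thick, reaching 60 to the lip side (-x) and 20 to the pivot side (+x) of this point; 150 above the bench when level. Pivot line (along y) 50 in +x of here, same height. Closed fingers pushing straight down here by about 50 tip the pan fully, sliding along the tab; 5 to 12 N
- brass_1_center (a point): loose brass hexagon nut, 28 across flats (32 across corners), 16 high, about 45 g, lying flat in the pan. This point is its centre
- brass_2_center (a point): loose brass hexagon nut, 28 across flats (32 across corners), 16 high, about 45 g, lying flat in the pan. This point is its centre
- brass_3_center (a point): loose brass hexagon nut, 28 across flats (32 across corners), 16 high, about 45 g, lying flat in the pan. This point is its centre
- brass_sample_center (a point): loose brass hexagon nut, 28 across flats (32 across corners), 16 high, about 45 g, lying flat in one of the two bins at the start; it marks the matching bin. This point is its centre
- black_sample_center (a point): loose black hexagon nut, same size, lying flat in the other bin; this point is its centre
- pliers: black pliers, 170 x 60 x 16, lying at the left edge; bystander
- trowel: aluminium trowel with wooden handle, 300 x 70 x 30, lying at the right edge; bystander
- cactus_pot: small green pot with a cactus, 85 across, 140 high, far left; bystander; origin at its underside
- socket: chrome socket, 28 across, 38 high, at the back; bystander
- vial: cork-topped glass vial, 25 across, 72 high, at the back; bystander

How it is judged (in metres and radians):
On the way, in this order (a step that is already met when the one before it is completed fails the run):
1. the bin with the brass nut stands under the pan's lip (centre within 45 mm of the drop point) with the three nuts still in the pan ((((x of brass_sample_center in the frame of bin_left_center between -0.07 and 0.07 m and y of brass_sample_center in the frame of bin_left_center between -0.065 and 0.065 m and z of brass_sample_center in the frame of bin_left_center between -0.03 and 0.03 m) and (horizontal distance between bin_left_center and drop below 0.045 m and height (world z) of bin_left_center below 0.04 m)) or ((x of brass_sample_center in the frame of bin_right_center between -0.07 and 0.07 m and y of brass_sample_center in the frame of bin_right_center between -0.065 and 0.065 m and z of brass_sample_center in the frame of bin_right_center between -0.03 and 0.03 m) and (horizontal distance between bin_right_center and drop below 0.045 m and height (world z) of bin_right_center below 0.04 m))) and height (world z) of each of brass_1_center, brass_2_center, brass_3_center above 0.13 m), for 0.2 s.
2. the pan is tipped by more than 0.5 rad with the bin still there ((((x of brass_sample_center in the frame of bin_left_center between -0.07 and 0.07 m and y of brass_sample_center in the frame of bin_left_center between -0.065 and 0.065 m and z of brass_sample_center in the frame of bin_left_center between -0.03 and 0.03 m) and (horizontal distance between bin_left_center and drop below 0.045 m and height (world z) of bin_left_center below 0.04 m)) or ((x of brass_sample_center in the frame of bin_right_center between -0.07 and 0.07 m and y of brass_sample_center in the frame of bin_right_center between -0.065 and 0.065 m and z of brass_sample_center in the frame of bin_right_center between -0.03 and 0.03 m) and (horizontal distance between bin_right_center and drop below 0.045 m and height (world z) of bin_right_center below 0.04 m))) and value of joint pan above 0.5 rad), for 0.1 s.
3. all three nuts are in that bin, still under the lip, and the pan is level again ((((x of brass_sample_center in the frame of bin_left_center between -0.07 and 0.07 m and y of brass_sample_center in the frame of bin_left_center between -0.065 and 0.065 m and z of brass_sample_center in the frame of bin_left_center between -0.03 and 0.03 m) and ((horizontal distance between bin_left_center and drop below 0.045 m and height (world z) of bin_left_center below 0.04 m) and (x of brass_1_center in the frame of bin_left_center between -0.07 and 0.07 m and y of brass_1_center in the frame of bin_left_center between -0.065 and 0.065 m and z of brass_1_center in the frame of bin_left_center between -0.03 and 0.03 m) and (x of brass_2_center in the frame of bin_left_center between -0.07 and 0.07 m and y of brass_2_center in the frame of bin_left_center between -0.065 and 0.065 m and z of brass_2_center in the frame of bin_left_center between -0.03 and 0.03 m) and (x of brass_3_center in the frame of bin_left_center between -0.07 and 0.07 m and y of brass_3_center in the frame of bin_left_center between -0.065 and 0.065 m and z of brass_3_center in the frame of bin_left_center between -0.03 and 0.03 m))) or ((x of brass_sample_center in the frame of bin_right_center between -0.07 and 0.07 m and y of brass_sample_center in the frame of bin_right_center between -0.065 and 0.065 m and z of brass_sample_center in the frame of bin_right_center between -0.03 and 0.03 m) and ((horizontal distance between bin_right_center and drop below 0.045 m and height (world z) of bin_right_center below 0.04 m) and (x of brass_1_center in the frame of bin_right_center between -0.07 and 0.07 m and y of brass_1_center in the frame of bin_right_center between -0.065 and 0.065 m and z of brass_1_center in the frame of bin_right_center between -0.03 and 0.03 m) and (x of brass_2_center in the frame of bin_right_center between -0.07 and 0.07 m and y of brass_2_center in the frame of bin_right_center between -0.065 and 0.065 m and z of brass_2_center in the frame of bin_right_center between -0.03 and 0.03 m) and (x of brass_3_center in the frame of bin_right_center between -0.07 and 0.07 m and y of brass_3_center in the frame of bin_right_center between -0.065 and 0.065 m and z of brass_3_center in the frame of bin_right_center between -0.03 and 0.03 m)))) and value of joint pan below 0.08 rad), for 0.2 s.
At the end, for the whole second after the job is handed in: The bin with the brass sample nut holds it and the three brass nuts, stands upright on its own black rubber mat (centre within 35 mm of the mat's centre along each of the mat's axes), the other bin with the black nut is still on its mat, and the pan is level (below 0.08 rad) ((((x of brass_sample_center in the frame of bin_left_center between -0.07 and 0.07 m and y of brass_sample_center in the frame of bin_left_center between -0.065 and 0.065 m and z of brass_sample_center in the frame of bin_left_center between -0.03 and 0.03 m) and ((x of bin_left_center in the frame of mat_left_center between -0.035 and 0.035 m and y of bin_left_center in the frame of mat_left_center between -0.035 and 0.035 m and height (world z) of bin_left_center below 0.036 m and angle between bin_left_center's own z axis and vertical below 0.08 rad) and (x of brass_1_center in the frame of bin_left_center between -0.07 and 0.07 m and y of brass_1_center in the frame of bin_left_center between -0.065 and 0.065 m and z of brass_1_center in the frame of bin_left_center between -0.03 and 0.03 m) and (x of brass_2_center in the frame of bin_left_center between -0.07 and 0.07 m and y of brass_2_center in the frame of bin_left_center between -0.065 and 0.065 m and z of brass_2_center in the frame of bin_left_center between -0.03 and 0.03 m) and (x of brass_3_center in the frame of bin_left_center between -0.07 and 0.07 m and y of brass_3_center in the frame of bin_left_center between -0.065 and 0.065 m and z of brass_3_center in the frame of bin_left_center between -0.03 and 0.03 m) and (x of black_sample_center in the frame of bin_right_center between -0.07 and 0.07 m and y of black_sample_center in the frame of bin_right_center between -0.065 and 0.065 m and z of black_sample_center in the frame of bin_right_center between -0.03 and 0.03 m) and (x of bin_right_center in the frame of mat_right_center between -0.035 and 0.035 m and y of bin_right_center in the frame of mat_right_center between -0.035 and 0.035 m and height (world z) of bin_right_center below 0.036 m and angle between bin_right_center's own z axis and vertical below 0.08 rad))) or ((x of brass_sample_center in the frame of bin_right_center between -0.07 and 0.07 m and y of brass_sample_center in the frame of bin_right_center between -0.065 and 0.065 m and z of brass_sample_center in the frame of bin_right_center between -0.03 and 0.03 m) and ((x of bin_right_center in the frame of mat_right_center between -0.035 and 0.035 m and y of bin_right_center in the frame of mat_right_center between -0.035 and 0.035 m and height (world z) of bin_right_center below 0.036 m and angle between bin_right_center's own z axis and vertical below 0.08 rad) and (x of brass_1_center in the frame of bin_right_center between -0.07 and 0.07 m and y of brass_1_center in the frame of bin_right_center between -0.065 and 0.065 m and z of brass_1_center in the frame of bin_right_center between -0.03 and 0.03 m) and (x of brass_2_center in the frame of bin_right_center between -0.07 and 0.07 m and y of brass_2_center in the frame of bin_right_center between -0.065 and 0.065 m and z of brass_2_center in the frame of bin_right_center between -0.03 and 0.03 m) and (x of brass_3_center in the frame of bin_right_center between -0.07 and 0.07 m and y of brass_3_center in the frame of bin_right_center between -0.065 and 0.065 m and z of brass_3_center in the frame of bin_right_center between -0.03 and 0.03 m) and (x of black_sample_center in the frame of bin_left_center between -0.07 and 0.07 m and y of black_sample_center in the frame of bin_left_center between -0.065 and 0.065 m and z of black_sample_center in the frame of bin_left_center between -0.03 and 0.03 m) and (x of bin_left_center in the frame of mat_left_center between -0.035 and 0.035 m and y of bin_left_center in the frame of mat_left_center between -0.035 and 0.035 m and height (world z) of bin_left_center below 0.036 m and angle between bin_left_center's own z axis and vertical below 0.08 rad)))) and value of joint pan below 0.08 rad); the robot touches nothing.
It fails at once if a bystander (pliers, trowel, cactus pot, socket or vial) is moved by more than 30 mm (distance of any of pliers, trowel, cactus_pot, socket, vial from where it was at the start of the episode above 0.03 m).
It fails at once if the bin with the black nut is moved by more than 30 mm (((x of black_sample_center in the frame of bin_left_center between -0.07 and 0.07 m and y of black_sample_center in the frame of bin_left_center between -0.065 and 0.065 m and z of black_sample_center in the frame of bin_left_center between -0.03 and 0.03 m) and distance of bin_left_center from where it was at the start of the episode above 0.03 m) or ((x of black_sample_center in the frame of bin_right_center between -0.07 and 0.07 m and y of black_sample_center in the frame of bin_right_center between -0.065 and 0.065 m and z of black_sample_center in the frame of bin_right_center between -0.03 and 0.03 m) and distance of bin_right_center from where it was at the start of the episode above 0.03 m)).
It also fails if it takes over 67 s, if anything falls off the work surface, if the arm or the gripper's body presses on something with over 40 N, if the wrist force passes 120 N, or if a joint passes its speed limit or range.

## Working session

There is one attempt and no reset: what is moved stays moved. The work goes in short steps, Python scripts to look and compute and a tool call to move; the robot and the scene stay as the last step left them, time stands still between calls to the robot, and variables do not carry over. Pictures are saved under pics/ and viewed, at most 10 in all, crops included, and the job is handed in when it is done.

Besides the shell and the picture viewer there is one more tool, called after ">>>" as name(argument=value, ...), one argument or row to a line, values as JSON. carry_out: Moves the arm, as the interface text tells. Its arguments: {"type":"object","properties":{"series":{"type":"array"},"force":{"type":"number"}},"required":["series"]}

```bash
mkdir -p pics
python3 - <<'E'
from cell import r,capture
import cv2,numpy as np
s=r.get_state();print(s)
for n in("scene","top"):
    c=capture(n);cv2.imwrite(f"pics/{n}0.png",cv2.resize(c["frame"][:,:,::-1],(800,600)));print(c["mtx"].tolist(),c["world_from_camera"].round(4).tolist())
E
```

```text
{'time': 0.0, 'qpos': array([-8.73360174e+01,  2.18395416e+01,  7.43844830e+01, -1.64086716e-03,
        8.38569406e+01, -1.23375256e+01]), 'qd': array([-0.14683125,  0.06223816, -0.02497925, -0.04969173, -0.02398148,
        0.02126494]), 'joint_efforts': array([ 4.61856944e-04, -4.37930059e+01, -2.24558830e+01,  7.14264647e-02,
        3.52087151e-02, -1.08222287e-04]), 'eef_pos': array([ 0.14232569, -0.53097651,  0.23815293]), 'tcp_rot': array([-1.79920556e+02, -1.57063426e-02,  1.50016741e+01]), 'ft_force': array([ 1.52365071, -0.19957103,  0.60033036]), 'wrist_torque': array([-0.01617914, -0.02677894, -0.01709597]), 'gripper_force': 0.0, 'width': 1.0012338303751094}
[[513.0793562429448, 0.0, 281.84268197625687], [0.0, 513.0793562429448, 214.1251204240918], [0.0, 0.0, 1.0]] [[-0.4074, 0.6511, -0.6404, 1.8716], [0.9131, 0.3013, -0.2747, 0.5417], [0.0141, -0.6966, -0.7173, 1.544], [0.0, 0.0, 0.0, 1.0]]
[[434.60215747345876, 0.0, 282.1856789039461], [0.0, 434.60215747345876, 212.99165941748282], [0.0, 0.0, 1.0]] [[-0.0266, -0.992, 0.1232, 0.4291], [-0.9996, 0.0262, -0.0052, -0.0025], [0.002, -0.1233, -0.9924, 1.5033], [0.0, 0.0, 0.0, 1.0]]
```

View pics/top0.png

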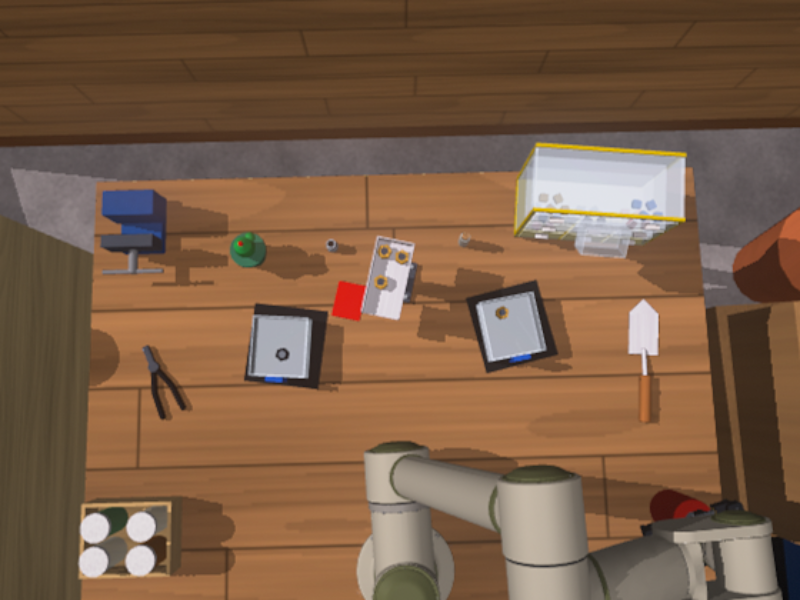

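View pics/scene0.png

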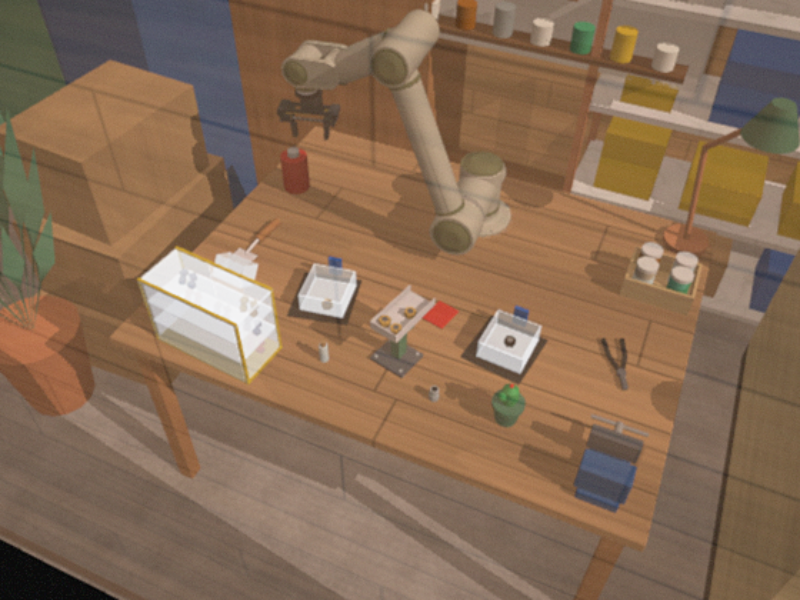

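The brass nut is in the right bin, at top-view pixel (501,313), and the black nut is in the left bin at (282,354). The pan is at about (390,277) and the tab at (350,301). Next I'll zoom in to measure.

Run:
```python
from cell import r,capture
import cv2,numpy as np
c=capture("top");f=c["frame"][155:265,225:400,::-1]
cv2.imwrite("pics/topc.png",cv2.resize(f,None,fx=4.5,fy=4.5,interpolation=cv2.INTER_CUBIC))
c=capture("scene");f=c["frame"][175:275,195:335,::-1]
cv2.imwrite("pics/scenec.png",cv2.resize(f,None,fx=5.5,fy=5.5,interpolation=cv2.INTER_CUBIC))
```

```text
(no output)
```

View pics/topc.png

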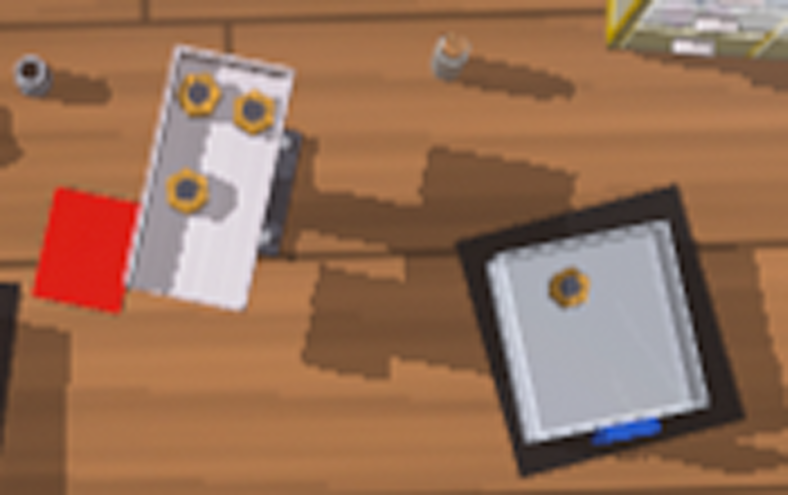

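View pics/scenec.png

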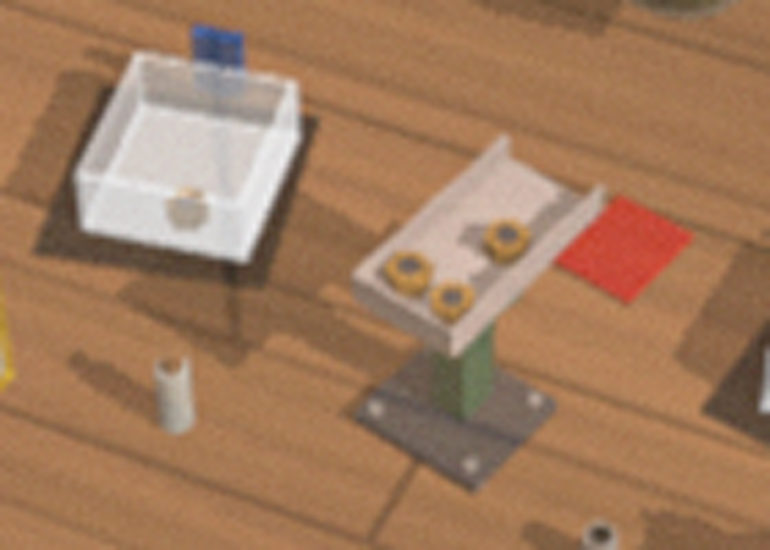

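The zoomed views show the mat corners, the tab corners and the blue handle clearly. I'll turn those pixels into poses.

```bash
cat > h.py <<'E'
from cell import r,capture
import numpy as np
def ray(c,uv,z):
    K,T=c["mtx"],c["world_from_camera"]
    d=T[:3,:3]@np.linalg.solve(K,[*uv,1.]);o=T[:3,3]
    return (o+d*(z-o[2])/d[2])[:2]
def crop(c,p,z,o=(225,155),s=4.5): return ray(c,((p[0]+.5)/s-.5+o[0],(p[1]+.5)/s-.5+o[1]),z)
def to(x,y,z,yaw):
    s=r.get_state();p=s["eef_pos"];a=np.radians(s["tcp_rot"][2]);d=np.array([x,y])-p[:2]
    print("t",round(s["time"],2),"pos",p.round(4),"rot",s["tcp_rot"].round(1))
    print("dx %.4f dy %.4f dz %.4f yaw %.1f"%(d@[np.cos(a),np.sin(a)],d@[np.sin(a),-np.cos(a)],p[2]-z,-((yaw-s["tcp_rot"][2]+180)%360-180)))
E
python3 - <<'E'
from h import *
c=capture("top");s=capture("scene")
A=lambda v:np.degrees(np.arctan2(v[1],v[0])).round(2)
def quad(n,P,z,cc=c,**k):
    q=np.array([crop(cc,p,z,**k) for p in P])  # far-left, far-right, near-right, near-left
    print(n,"centre",q.mean(0).round(4),"ang",A(q[0]-q[3]),A(q[1]-q[2]),"len",[round(float(np.linalg.norm(q[i]-q[i-1])),3) for i in range(4)])
    return q.mean(0),q
quad("mat",[(457,241),(677,185),(746,417),(523,477)],0)
t,q=quad("tab",[(55,187),(138,203),(120,314),(35,295)],.15)
quad("tab_scene",[(628,303),(556,257),(622,196),(693,238)],.15,s,o=(195,175),s=5.5)
quad("pan lipfloor far/near",[(180,46),(294,72),(247,310),(130,288)],.16)
quad("bin rim",[(487,258),(668,221),(710,404),(528,443)],.06)
for n,p in(("lipR",(247,310)),("lipL",(132,288))): print(n,crop(c,p,.15).round(4))
for n,p in(("hl",(594,438)),("hr",(662,425))): print(n,crop(c,p,.09).round(4))
h=(crop(c,(594,438),.09)+crop(c,(662,425),.09))/2;print("handle",h)
print("handle scene top",[crop(s,p,.09,o=(195,175),s=5.5).round(4) for p in((193,26),(243,34))])
print("scene rim",quad("binrimS",[(78,183),(245,215),(299,85),(137,54)],.06,s,o=(195,175),s=5.5)[1].round(3).tolist())
E
```

```text
mat centre [ 0.5572 -0.2725] ang 13.3 13.45 len [0.188, 0.177, 0.187, 0.178]
tab centre [0.6095 0.1102] ang -11.17 -10.2 len [0.077, 0.059, 0.079, 0.061]
tab_scene centre [0.6121 0.1096] ang -13.49 -14.53 len [0.077, 0.063, 0.075, 0.062]
pan lipfloor far/near centre [0.656 0.021] ang -12.68 -12.6 len [0.174, 0.082, 0.171, 0.082]
bin rim centre [ 0.5508 -0.2598] ang 10.09 9.87 len [0.14, 0.138, 0.139, 0.138]
lipR [ 5.642e-01 -3.000e-04]
lipL [0.5817 0.0793]
hl [ 0.471  -0.2477]
hr [ 0.479  -0.2972]
handle [ 0.47501433 -0.27244397]
handle scene top [array([ 0.479 , -0.2983]), array([ 0.471 , -0.2593])]
binrimS centre [ 0.5572 -0.2611] ang 11.44 10.63 len [0.145, 0.129, 0.144, 0.131]
scene rim [[0.639, -0.311], [0.617, -0.184], [0.476, -0.21], [0.497, -0.34]]
```

```bash
python3 -c "
from h import *
to(.481,-.282,.2,100.7)"
```

```text
t 0.3 pos [ 0.1423 -0.5312  0.2386] rot [-180.   -0.   15.]
dx 0.3916 dy -0.1530 dz 0.0386 yaw -85.7
```

>>> carry_out(
  series=[
    {"gripper": 1, "dx": 0.2, "dy": -0.077, "dz": 0.01, "yaw": -42},
    {"gripper": 1, "dx": 0.2, "dy": -0.077, "dz": 0.01, "yaw": -42},
    {"gripper": 1, "dx": 0.2, "dy": -0.077, "dz": 0.01, "yaw": -42},
    {"gripper": 1, "dx": 0.2, "dy": -0.077, "dz": 0.01, "yaw": -42},
    {"gripper": 1, "dx": 0.392, "dy": -0.153, "dz": 0.039, "yaw": -85.7},
    {"gripper": 1, "dx": 0.392, "dy": -0.153, "dz": 0.039, "yaw": -85.7},
    {"gripper": 1, "dx": 0.392, "dy": -0.153, "dz": 0.039, "yaw": -85.7},
    {"gripper": 1, "dx": 0.392, "dy": -0.153, "dz": 0.039, "yaw": -85.7},
    {"gripper": 1, "dx": 0.392, "dy": -0.153, "dz": 0.039, "yaw": -85.7},
    {"gripper": 1, "dx": 0.392, "dy": -0.153, "dz": 0.039, "yaw": -85.7},
  ],
  force=25,
)

```text
time: 1.13
eef_pos: [0.4778, -0.2841, 0.2004]
tcp_rot: [180.0, 0.0, 87.0]
ft_force: [0.6, -1.2, -0.3]
width: 0.997
gripper_force: 0.0
```

>>> carry_out(
  series=[
    {"gripper": 1, "yaw": -15},
    {"gripper": 1, "yaw": -15},
    {"gripper": 1, "yaw": -15},
  ],
)

```text
invalid input at $.series[0]: expected keys gripper, dx, dy, dz, yaw
```

```bash
python3 -c "
from h import *
to(.481,-.282,.06,100.7)"
```

```text
t 1.13 pos [ 0.4778 -0.2841  0.2004] rot [180.   0.  87.]
dx 0.0023 dy 0.0031 dz 0.1404 yaw -13.7
```

>>> carry_out(
  series=[
    {"gripper": 1, "dx": 0, "dy": 0, "dz": 0, "yaw": -7},
    {"gripper": 1, "dx": 0, "dy": 0, "dz": 0, "yaw": -13.7},
    {"gripper": 1, "dx": 0, "dy": 0, "dz": 0, "yaw": -13.7},
    {"gripper": 1, "dx": 0, "dy": 0, "dz": 0, "yaw": -13.7},
  ],
)

```text
time: 1.47
eef_pos: [0.4764, -0.2857, 0.2005]
tcp_rot: [-180.0, -0.0, 100.1]
ft_force: [0.1, -0.2, 0.4]
width: 0.998
gripper_force: 0.0
```

```bash
python3 -c "
from h import *
import cv2
to(.481,-.282,.06,100.7)
o=[]
for n,y,x in(('top',200,290),('scene',150,190)):
    f=capture(n)['frame'][y:y+100,x:x+100,::-1];o.append(cv2.resize(f,(400,400),interpolation=cv2.INTER_CUBIC))
cv2.imwrite('pics/g1.png',np.hstack(o))"
```

```text
t 1.47 pos [ 0.4764 -0.2857  0.2005] rot [-180.    -0.   100.1]
dx 0.0028 dy 0.0052 dz 0.1405 yaw -0.6
```

View pics/g1.png

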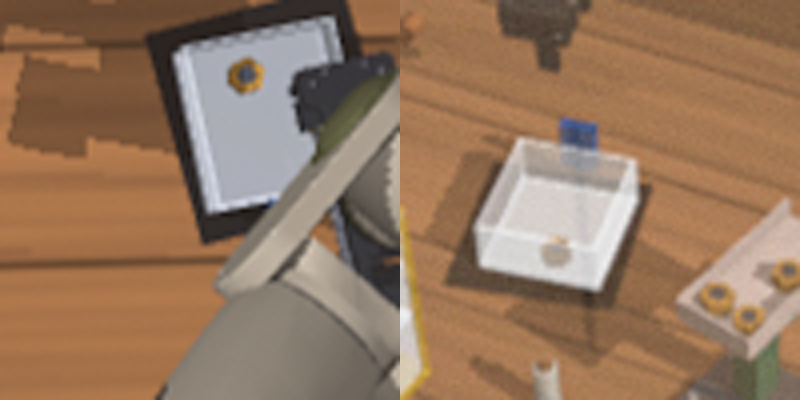

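The gripper is above the handle, with the bin undisturbed. I'll descend and grip.

>>> carry_out(
  series=[
    {"gripper": 1, "dx": 0.003, "dy": 0.005, "dz": 0.04, "yaw": -0.6},
    {"gripper": 1, "dx": 0.003, "dy": 0.005, "dz": 0.075, "yaw": -0.6},
    {"gripper": 1, "dx": 0.003, "dy": 0.005, "dz": 0.11, "yaw": -0.6},
    {"gripper": 1, "dx": 0.003, "dy": 0.005, "dz": 0.14, "yaw": -0.6},
    {"gripper": 1, "dx": 0.003, "dy": 0.005, "dz": 0.14, "yaw": -0.6},
    {"gripper": 1, "dx": 0.003, "dy": 0.005, "dz": 0.14, "yaw": -0.6},
    {"gripper": -1, "dx": 0.003, "dy": 0.005, "dz": 0.14, "yaw": -0.6},
    {"gripper": -1, "dx": 0.003, "dy": 0.005, "dz": 0.14, "yaw": -0.6},
    {"gripper": -1, "dx": 0.003, "dy": 0.005, "dz": 0.14, "yaw": -0.6},
    {"gripper": -1, "dx": 0.003, "dy": 0.005, "dz": 0.14, "yaw": -0.6},
  ],
  force=35,
)

```text
time: 2.4
eef_pos: [0.4812, -0.2822, 0.0618]
tcp_rot: [179.9, 0.1, 100.9]
ft_force: [0.3, -0.7, 0.4]
width: 0.723
gripper_force: 0.0
```

>>> carry_out(
  series=[
    {"gripper": -1, "dx": 0, "dy": 0, "dz": 0, "yaw": 0},
    {"gripper": -1, "dx": 0, "dy": 0, "dz": 0, "yaw": 0},
    {"gripper": -1, "dx": 0, "dy": 0, "dz": 0, "yaw": 0},
    {"gripper": -1, "dx": 0, "dy": 0, "dz": 0, "yaw": 0},
  ],
)

```text
time: 2.73
eef_pos: [0.4808, -0.2818, 0.0606]
tcp_rot: [180.0, 0.0, 100.9]
ft_force: [-0.1, 0.1, -0.0]
width: 0.421
gripper_force: 0.0
```

>>> carry_out(
  series=[
    {"gripper": -1, "dx": 0, "dy": 0, "dz": 0, "yaw": 0},
    {"gripper": -1, "dx": 0, "dy": 0, "dz": 0, "yaw": 0},
    {"gripper": -1, "dx": 0, "dy": 0, "dz": 0, "yaw": 0},
    {"gripper": -1, "dx": 0, "dy": 0, "dz": 0, "yaw": 0},
    {"gripper": -1, "dx": 0, "dy": 0, "dz": 0, "yaw": 0},
    {"gripper": -1, "dx": 0, "dy": 0, "dz": 0, "yaw": 0},
    {"gripper": -1, "dx": 0, "dy": 0, "dz": 0, "yaw": 0},
  ],
)

```text
time: 3.32
eef_pos: [0.4808, -0.2819, 0.0605]
tcp_rot: [-180.0, 0.0, 100.9]
ft_force: [-0.6, -1.2, -1.5]
width: 0.132
gripper_force: 35.0
```

Run:
```python
from h import *
print(r.get_state()["width"])
# drop and TCP target when bin at drop offset (-5,-5)mm; grip point relative to the bin (-76,-6)
a=np.radians(-12.5);R=np.array([[np.cos(a),-np.sin(a)],[np.sin(a),np.cos(a)]])
pan=np.array([.662,.0213]);drop=pan+R@[-.12,0];g=drop+R@[-.081,-.011]
print("drop",drop,"tcp",g,"press",pan+R@[-.05,.084])
to(*g,.06,77.5)
# start in bin-frame
```

```text
0.1316651841259705
drop [0.54484448 0.04727275] tcp [0.46338367 0.05406511] press [0.63136613 0.11413085]
t 3.32 pos [ 0.4808 -0.2819  0.0605] rot [-180.     0.   100.9]
dx 0.3332 dy 0.0465 dz 0.0005 yaw 23.4
```

Gripped, with the opening matching the 12 mm handle. I'll lift slightly and carry it left, staying back from the pan's lip.

>>> carry_out(
  series=[
    {"gripper": -1, "dx": 0, "dy": 0, "dz": -0.005, "yaw": 0},
    {"gripper": -1, "dx": 0, "dy": 0, "dz": -0.015, "yaw": 0},
    {"gripper": -1, "dx": 0.01, "dy": 0, "dz": -0.018, "yaw": 0},
    {"gripper": -1, "dx": 0.025, "dy": 0, "dz": -0.018, "yaw": 0},
    {"gripper": -1, "dx": 0.045, "dy": 0, "dz": -0.018, "yaw": 0},
    {"gripper": -1, "dx": 0.07, "dy": 0, "dz": -0.018, "yaw": 0},
    {"gripper": -1, "dx": 0.095, "dy": 0, "dz": -0.018, "yaw": 0},
    {"gripper": -1, "dx": 0.12, "dy": 0, "dz": -0.018, "yaw": 0},
    {"gripper": -1, "dx": 0.145, "dy": 0, "dz": -0.018, "yaw": 0},
    {"gripper": -1, "dx": 0.17, "dy": 0, "dz": -0.018, "yaw": 0},
  ],
)

```text
time: 4.15
eef_pos: [0.4478, -0.1131, 0.079]
tcp_rot: [180.0, -0.0, 100.9]
ft_force: [0.4, 0.2, -4.2]
width: 0.137
gripper_force: 35.0
```

>>> carry_out(
  series=[
    {"gripper": -1, "dx": 0.02, "dy": -0.001, "dz": 0, "yaw": 2.4},
    {"gripper": -1, "dx": 0.04, "dy": -0.002, "dz": 0, "yaw": 4.8},
    {"gripper": -1, "dx": 0.06, "dy": -0.003, "dz": 0, "yaw": 7.2},
    {"gripper": -1, "dx": 0.08, "dy": -0.004, "dz": 0, "yaw": 9.6},
    {"gripper": -1, "dx": 0.1, "dy": -0.005, "dz": 0, "yaw": 12},
    {"gripper": -1, "dx": 0.12, "dy": -0.006, "dz": 0, "yaw": 14.4},
    {"gripper": -1, "dx": 0.14, "dy": -0.007, "dz": 0, "yaw": 16.8},
    {"gripper": -1, "dx": 0.16, "dy": -0.008, "dz": 0, "yaw": 19.2},
    {"gripper": -1, "dx": 0.175, "dy": -0.009, "dz": 0, "yaw": 21.6},
    {"gripper": -1, "dx": 0.187, "dy": -0.01, "dz": 0, "yaw": 23.4},
  ],
)

```text
time: 4.98
eef_pos: [0.4022, 0.0685, 0.0789]
tcp_rot: [-180.0, -0.0, 77.5]
ft_force: [-0.5, 0.4, -3.7]
width: 0.134
gripper_force: 35.0
```

>>> carry_out(
  series=[
    {"gripper": -1, "dx": 0, "dy": 0, "dz": 0, "yaw": 0},
    {"gripper": -1, "dx": 0, "dy": 0, "dz": 0, "yaw": 0},
    {"gripper": -1, "dx": 0, "dy": 0, "dz": 0, "yaw": 0},
  ],
)

```text
time: 5.23
eef_pos: [0.4035, 0.0665, 0.0788]
tcp_rot: [180.0, -0.0, 77.6]
ft_force: [0.3, -1.1, -4.2]
width: 0.136
gripper_force: 35.0
```

Run:
```python
from h import *
import cv2
to(.4634,.0541,.06,77.5)
o=[]
for n,y,x,h,w in(('top',150,220,120,120),('scene',170,210,120,120)):
    f=capture(n)['frame'][y:y+h,x:x+w,::-1];o.append(cv2.resize(f,(400,400),interpolation=cv2.INTER_CUBIC))
cv2.imwrite('pics/g2.png',np.hstack(o))
```

```text
t 5.23 pos [0.4035 0.0665 0.0788] rot [180.   -0.   77.6]
dx 0.0008 dy 0.0612 dz 0.0188 yaw 0.1
```

View pics/g2.png

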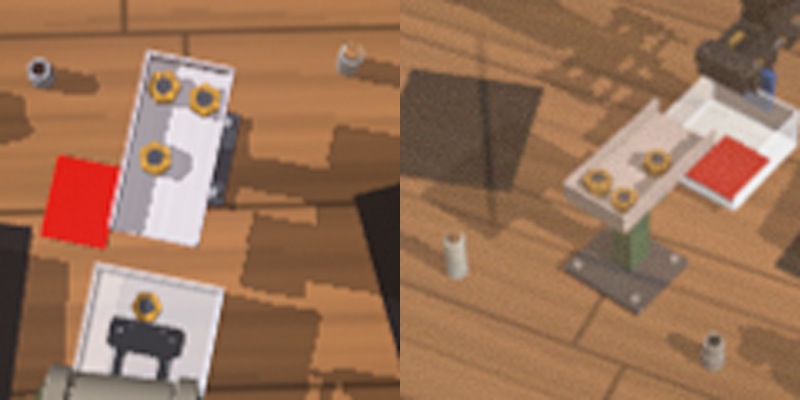

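The bin hangs level with its brass nut inside, aligned in front of the lip. I'll move it in, set it down and release.

>>> carry_out(
  series=[
    {"gripper": -1, "dx": 0.001, "dy": 0.012, "dz": 0, "yaw": 0},
    {"gripper": -1, "dx": 0.001, "dy": 0.026, "dz": 0, "yaw": 0},
    {"gripper": -1, "dx": 0.001, "dy": 0.04, "dz": 0, "yaw": 0},
    {"gripper": -1, "dx": 0.001, "dy": 0.052, "dz": 0, "yaw": 0},
    {"gripper": -1, "dx": 0.001, "dy": 0.061, "dz": 0, "yaw": 0},
    {"gripper": -1, "dx": 0.001, "dy": 0.061, "dz": 0.006, "yaw": 0},
    {"gripper": -1, "dx": 0.001, "dy": 0.061, "dz": 0.012, "yaw": 0},
    {"gripper": -1, "dx": 0.001, "dy": 0.061, "dz": 0.018, "yaw": 0},
    {"gripper": -1, "dx": 0.001, "dy": 0.061, "dz": 0.018, "yaw": 0},
    {"gripper": -1, "dx": 0.001, "dy": 0.061, "dz": 0.018, "yaw": 0},
  ],
)

```text
time: 6.17
eef_pos: [0.4623, 0.0547, 0.0602]
tcp_rot: [-180.0, 0.0, 77.5]
ft_force: [-2.1, -0.8, 0.0]
width: 0.134
gripper_force: 47.9
```

>>> carry_out(
  series=[
    {"gripper": 0.2, "dx": 0, "dy": 0, "dz": 0, "yaw": 0},
    {"gripper": 0.2, "dx": 0, "dy": 0, "dz": 0, "yaw": 0},
    {"gripper": 0.2, "dx": 0, "dy": 0, "dz": 0, "yaw": 0},
    {"gripper": 0.2, "dx": 0, "dy": 0, "dz": 0, "yaw": 0},
    {"gripper": 0.2, "dx": 0, "dy": 0, "dz": 0, "yaw": 0},
    {"gripper": 0.2, "dx": 0, "dy": 0, "dz": 0, "yaw": 0},
    {"gripper": 0.2, "dx": 0, "dy": 0, "dz": 0, "yaw": 0},
    {"gripper": 0.2, "dx": 0, "dy": 0, "dz": 0, "yaw": 0},
  ],
)

```text
time: 6.83
eef_pos: [0.4632, 0.0546, 0.0605]
tcp_rot: [180.0, 0.0, 77.5]
ft_force: [0.2, -0.0, -0.8]
width: 0.601
gripper_force: 0.0
```

>>> carry_out(
  series=[
    {"gripper": 0.2, "dx": 0, "dy": 0, "dz": -0.03, "yaw": 0},
    {"gripper": 0.2, "dx": 0, "dy": 0, "dz": -0.07, "yaw": 0},
    {"gripper": 0.2, "dx": 0, "dy": 0, "dz": -0.11, "yaw": 0},
    {"gripper": -1, "dx": 0, "dy": 0, "dz": -0.15, "yaw": 0},
    {"gripper": -1, "dx": 0.02, "dy": 0.03, "dz": -0.16, "yaw": 0},
    {"gripper": -1, "dx": 0.04, "dy": 0.06, "dz": -0.16, "yaw": 0},
    {"gripper": -1, "dx": 0.06, "dy": 0.09, "dz": -0.16, "yaw": 0},
    {"gripper": -1, "dx": 0.08, "dy": 0.12, "dz": -0.16, "yaw": 0},
    {"gripper": -1, "dx": 0.094, "dy": 0.151, "dz": -0.16, "yaw": 0},
    {"gripper": -1, "dx": 0.094, "dy": 0.151, "dz": -0.16, "yaw": 0},
  ],
)

```text
time: 7.67
eef_pos: [0.6347, 0.1147, 0.2184]
tcp_rot: [-180.0, -0.0, 77.6]
ft_force: [0.5, 0.3, -0.4]
width: 0.092
gripper_force: 0.0
```

>>> carry_out(
  series=[
    {"gripper": -1, "dx": 0, "dy": 0, "dz": 0, "yaw": 0},
    {"gripper": -1, "dx": 0, "dy": 0, "dz": 0, "yaw": 0},
    {"gripper": -1, "dx": 0, "dy": 0, "dz": 0, "yaw": 0},
    {"gripper": -1, "dx": 0, "dy": 0, "dz": 0, "yaw": 0},
    {"gripper": -1, "dx": 0, "dy": 0, "dz": 0, "yaw": 0},
    {"gripper": -1, "dx": 0, "dy": 0, "dz": 0, "yaw": 0},
  ],
)

```text
time: 8.17
eef_pos: [0.6305, 0.1136, 0.221]
tcp_rot: [180.0, -0.0, 77.5]
ft_force: [0.4, -0.4, 0.1]
width: 0.003
gripper_force: 0.0
```

Run:
```python
from h import *
import cv2
to(.6314,.1141,.155,77.5)
o=[]
for n,y,x,h,w in(('top',150,210,120,120),('scene',140,220,120,120)):
    f=capture(n)['frame'][y:y+h,x:x+w,::-1];o.append(cv2.resize(f,(400,400),interpolation=cv2.INTER_CUBIC))
cv2.imwrite('pics/g3.png',np.hstack(o))
```

```text
t 8.17 pos [0.6305 0.1136 0.221 ] rot [180.   -0.   77.5]
dx 0.0007 dy 0.0008 dz 0.0660 yaw 0.0
```

View pics/g3.png

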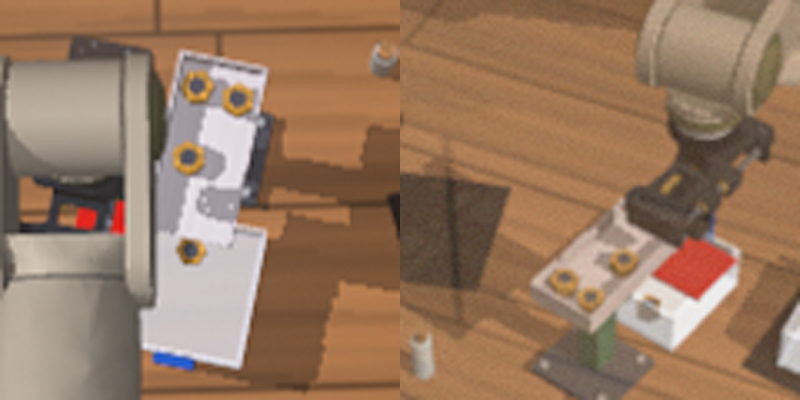

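The bin sits under the lip and the closed fingers are over the tab. I'll press.

>>> carry_out(
  series=[
    {"gripper": -1, "dx": 0, "dy": 0, "dz": 0.035, "yaw": 0},
    {"gripper": -1, "dx": 0, "dy": 0, "dz": 0.062, "yaw": 0},
    {"gripper": -1, "dx": 0, "dy": 0, "dz": 0.07, "yaw": 0},
    {"gripper": -1, "dx": 0, "dy": 0, "dz": 0.078, "yaw": 0},
    {"gripper": -1, "dx": 0, "dy": 0, "dz": 0.086, "yaw": 0},
    {"gripper": -1, "dx": 0, "dy": 0, "dz": 0.094, "yaw": 0},
    {"gripper": -1, "dx": 0, "dy": 0, "dz": 0.102, "yaw": 0},
    {"gripper": -1, "dx": 0, "dy": 0, "dz": 0.108, "yaw": 0},
    {"gripper": -1, "dx": 0, "dy": 0, "dz": 0.114, "yaw": 0},
    {"gripper": -1, "dx": 0, "dy": 0, "dz": 0.114, "yaw": 0},
  ],
)

```text
time: 9.1
eef_pos: [0.6317, 0.1138, 0.1084]
tcp_rot: [179.8, -0.0, 77.5]
ft_force: [-2.4, 0.1, 7.9]
width: 0.004
gripper_force: 3.3
```

>>> carry_out(
  series=[
    {"gripper": -1, "dx": 0, "dy": 0, "dz": 0.003, "yaw": 0},
    {"gripper": -1, "dx": 0, "dy": 0, "dz": 0.006, "yaw": 0},
    {"gripper": -1, "dx": 0, "dy": 0, "dz": 0.006, "yaw": 0},
  ],
)

```text
time: 9.35
eef_pos: [0.6322, 0.1138, 0.106]
tcp_rot: [179.6, -0.1, 77.5]
ft_force: [-8.9, -1.0, 24.2]
width: 0.003
gripper_force: 11.3
```

The pan is at its stop, since the force has risen to 24 N. I'll ease off slightly and hold.

>>> carry_out(
  series=[
    {"gripper": -1, "dx": 0, "dy": 0, "dz": -0.004, "yaw": 0},
    {"gripper": -1, "dx": 0, "dy": 0, "dz": -0.004, "yaw": 0},
    {"gripper": -1, "dx": 0, "dy": 0, "dz": -0.004, "yaw": 0},
    {"gripper": -1, "dx": 0, "dy": 0, "dz": -0.004, "yaw": 0},
    {"gripper": -1, "dx": 0, "dy": 0, "dz": -0.004, "yaw": 0},
    {"gripper": -1, "dx": 0, "dy": 0, "dz": -0.004, "yaw": 0},
    {"gripper": -1, "dx": 0, "dy": 0, "dz": -0.004, "yaw": 0},
    {"gripper": -1, "dx": 0, "dy": 0, "dz": -0.004, "yaw": 0},
    {"gripper": -1, "dx": 0, "dy": 0, "dz": -0.004, "yaw": 0},
    {"gripper": -1, "dx": 0, "dy": 0, "dz": -0.004, "yaw": 0},
  ],
)

```text
time: 10.18
eef_pos: [0.6315, 0.1139, 0.1069]
tcp_rot: [179.8, -0.0, 77.5]
ft_force: [-3.7, 0.3, 7.3]
width: 0.006
gripper_force: 3.5
```

>>> carry_out(
  series=[
    {"gripper": -1, "dx": 0, "dy": 0, "dz": 0, "yaw": 0},
    {"gripper": -1, "dx": 0, "dy": 0, "dz": 0, "yaw": 0},
    {"gripper": -1, "dx": 0, "dy": 0, "dz": 0, "yaw": 0},
    {"gripper": -1, "dx": 0, "dy": 0, "dz": 0, "yaw": 0},
    {"gripper": -1, "dx": 0, "dy": 0, "dz": 0, "yaw": 0},
    {"gripper": -1, "dx": 0, "dy": 0, "dz": 0, "yaw": 0},
    {"gripper": -1, "dx": 0, "dy": 0, "dz": 0, "yaw": 0},
    {"gripper": -1, "dx": 0, "dy": 0, "dz": 0, "yaw": 0},
    {"gripper": -1, "dx": 0, "dy": 0, "dz": 0, "yaw": 0},
    {"gripper": -1, "dx": 0, "dy": 0, "dz": 0, "yaw": 0},
  ],
)

```text
time: 11.02
eef_pos: [0.6315, 0.1139, 0.1069]
tcp_rot: [179.8, -0.0, 77.5]
ft_force: [-2.5, 1.6, 7.6]
width: 0.002
gripper_force: 3.5
```

Run:
```python
from h import *
import cv2
to(.6314,.1141,.22,77.5)
o=[]
for n,y,x,h,w in(('top',150,210,120,120),('scene',140,220,120,120)):
    f=capture(n)['frame'][y:y+h,x:x+w,::-1];o.append(cv2.resize(f,(400,400),interpolation=cv2.INTER_CUBIC))
cv2.imwrite('pics/g4.png',np.hstack(o))
```

```text
t 11.02 pos [0.6315 0.1139 0.1069] rot [179.8  -0.   77.5]
dx 0.0001 dy -0.0002 dz -0.1131 yaw 0.0
```

View pics/g4.png

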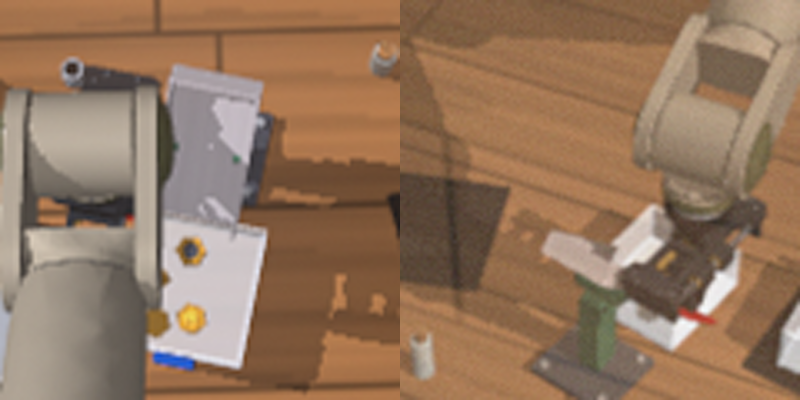

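The pan is empty, and the nuts are visible in the bin. I'll let the pan rise slowly and return above the handle.

>>> carry_out(
  series=[
    {"gripper": -1, "dx": 0, "dy": 0, "dz": -0.01, "yaw": 0},
    {"gripper": -1, "dx": 0, "dy": 0, "dz": -0.02, "yaw": 0},
    {"gripper": -1, "dx": 0, "dy": 0, "dz": -0.03, "yaw": 0},
    {"gripper": -1, "dx": 0, "dy": 0, "dz": -0.04, "yaw": 0},
    {"gripper": -1, "dx": 0, "dy": 0, "dz": -0.05, "yaw": 0},
    {"gripper": -1, "dx": 0, "dy": 0, "dz": -0.07, "yaw": 0},
    {"gripper": -1, "dx": 0, "dy": 0, "dz": -0.1, "yaw": 0},
    {"gripper": -1, "dx": 0, "dy": 0, "dz": -0.115, "yaw": 0},
    {"gripper": 0.2, "dx": -0.02, "dy": -0.03, "dz": -0.115, "yaw": 0},
    {"gripper": 0.2, "dx": -0.04, "dy": -0.06, "dz": -0.115, "yaw": 0},
  ],
)

```text
time: 11.95
eef_pos: [0.5642, 0.0874, 0.2208]
tcp_rot: [179.8, -0.0, 77.6]
ft_force: [0.7, -0.1, 0.5]
width: 0.133
gripper_force: 0.0
```

>>> carry_out(
  series=[
    {"gripper": 0.2, "dx": -0.02, "dy": -0.03, "dz": 0, "yaw": 0},
    {"gripper": 0.2, "dx": -0.04, "dy": -0.06, "dz": 0, "yaw": 0},
    {"gripper": 0.2, "dx": -0.054, "dy": -0.091, "dz": 0, "yaw": 0},
    {"gripper": 0.2, "dx": -0.054, "dy": -0.091, "dz": 0, "yaw": 0},
    {"gripper": 0.2, "dx": -0.054, "dy": -0.091, "dz": 0, "yaw": 0},
    {"gripper": 0.2, "dx": -0.054, "dy": -0.091, "dz": 0, "yaw": 0},
  ],
)

```text
time: 12.45
eef_pos: [0.4643, 0.0544, 0.2204]
tcp_rot: [179.9, -0.0, 77.5]
ft_force: [0.1, -0.2, -0.5]
width: 0.584
gripper_force: 0.0
```

Run:
```python
from h import *
import cv2
to(.4632,.0546,.0605,77.5); print(r.get_state()["width"])
o=[]
for n,y,x,h,w in(('top',150,210,120,120),('scene',150,210,120,120)):
    f=capture(n)['frame'][y:y+h,x:x+w,::-1];o.append(cv2.resize(f,(400,400),interpolation=cv2.INTER_CUBIC))
cv2.imwrite('pics/g5.png',np.hstack(o))
```

```text
t 12.45 pos [0.4643 0.0544 0.2204] rot [179.9  -0.   77.5]
dx -0.0001 dy -0.0011 dz 0.1599 yaw 0.0
0.5844767726062782
```

View pics/g5.png

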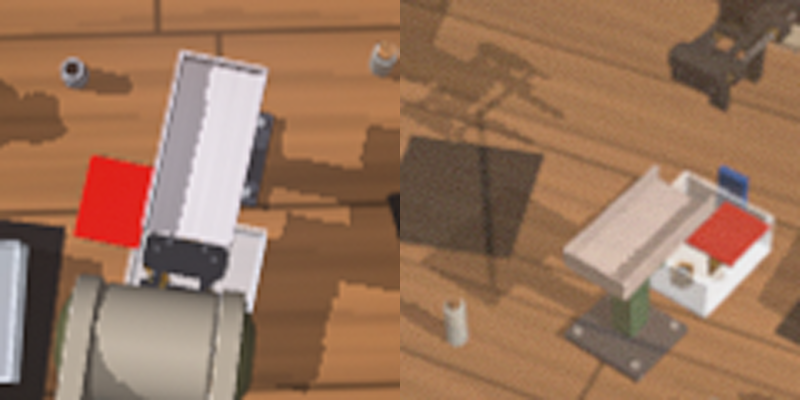

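The pan is level and empty, and the bin hasn't moved. I'll grip the handle again.

>>> carry_out(
  series=[
    {"gripper": 0.2, "dx": 0, "dy": -0.001, "dz": 0.04, "yaw": 0},
    {"gripper": 0.2, "dx": 0, "dy": -0.001, "dz": 0.08, "yaw": 0},
    {"gripper": 0.2, "dx": 0, "dy": -0.001, "dz": 0.115, "yaw": 0},
    {"gripper": 0.2, "dx": 0, "dy": -0.001, "dz": 0.145, "yaw": 0},
    {"gripper": 0.2, "dx": 0, "dy": -0.001, "dz": 0.16, "yaw": 0},
    {"gripper": 0.2, "dx": 0, "dy": -0.001, "dz": 0.16, "yaw": 0},
    {"gripper": -1, "dx": 0, "dy": -0.001, "dz": 0.16, "yaw": 0},
    {"gripper": -1, "dx": 0, "dy": -0.001, "dz": 0.16, "yaw": 0},
    {"gripper": -1, "dx": 0, "dy": -0.001, "dz": 0.16, "yaw": 0},
    {"gripper": -1, "dx": 0, "dy": -0.001, "dz": 0.16, "yaw": 0},
  ],
  force=45,
)

```text
time: 13.38
eef_pos: [0.4629, 0.0548, 0.0606]
tcp_rot: [179.9, -0.0, 77.5]
ft_force: [0.3, 1.8, -0.0]
width: 0.322
gripper_force: 0.0
```

>>> carry_out(
  series=[
    {"gripper": -1, "dx": 0, "dy": 0, "dz": 0, "yaw": 0},
    {"gripper": -1, "dx": 0, "dy": 0, "dz": 0, "yaw": 0},
    {"gripper": -1, "dx": 0, "dy": 0, "dz": 0, "yaw": 0},
    {"gripper": -1, "dx": 0, "dy": 0, "dz": 0, "yaw": 0},
    {"gripper": -1, "dx": 0, "dy": 0, "dz": 0, "yaw": 0},
    {"gripper": -1, "dx": 0, "dy": 0, "dz": 0, "yaw": 0},
    {"gripper": -1, "dx": 0, "dy": 0, "dz": 0, "yaw": 0},
    {"gripper": -1, "dx": 0, "dy": 0, "dz": 0, "yaw": 0},
  ],
)

```text
time: 14.05
eef_pos: [0.4627, 0.0547, 0.0603]
tcp_rot: [179.9, -0.0, 77.5]
ft_force: [-0.9, -0.3, 6.8]
width: 0.131
gripper_force: 47.1
```

Run:
```python
from h import *
print(r.get_state()["width"],r.get_state()["gripper_force"])
to(.403,.067,.08,77.5)
# final: bin centred on the mat (0.557,-0.2725), yaw 13.3, grip at (-76,-6)
a=np.radians(13.3);R=np.array([[np.cos(a),-np.sin(a)],[np.sin(a),np.cos(a)]])
print(np.array([.557,-.2725])+R@[-.076,-.006])
```

```text
0.13129367155483504 47.08524682559073
t 14.05 pos [0.4627 0.0547 0.0603] rot [179.9  -0.   77.5]
dx -0.0009 dy -0.0609 dz -0.0197 yaw 0.0
[ 0.4844187  -0.29582285]
```

>>> carry_out(
  series=[
    {"gripper": -1, "dx": 0, "dy": 0, "dz": -0.006, "yaw": 0},
    {"gripper": -1, "dx": 0, "dy": 0, "dz": -0.013, "yaw": 0},
    {"gripper": -1, "dx": 0, "dy": 0, "dz": -0.019, "yaw": 0},
    {"gripper": -1, "dx": 0, "dy": -0.01, "dz": -0.019, "yaw": 0},
    {"gripper": -1, "dx": 0, "dy": -0.022, "dz": -0.019, "yaw": 0},
    {"gripper": -1, "dx": 0, "dy": -0.034, "dz": -0.019, "yaw": 0},
    {"gripper": -1, "dx": 0, "dy": -0.046, "dz": -0.019, "yaw": 0},
    {"gripper": -1, "dx": 0, "dy": -0.056, "dz": -0.019, "yaw": 0},
    {"gripper": -1, "dx": 0, "dy": -0.061, "dz": -0.019, "yaw": 0},
    {"gripper": -1, "dx": 0, "dy": -0.061, "dz": -0.019, "yaw": 0},
  ],
)

```text
time: 14.88
eef_pos: [0.4016, 0.0683, 0.0787]
tcp_rot: [-180.0, 0.0, 77.5]
ft_force: [-0.2, 0.0, -4.8]
width: 0.132
gripper_force: 46.8
```

>>> carry_out(
  series=[
    {"gripper": -1, "dx": -0.01, "dy": 0.004, "dz": 0, "yaw": 0},
    {"gripper": -1, "dx": -0.025, "dy": 0.01, "dz": 0, "yaw": 0},
    {"gripper": -1, "dx": -0.04, "dy": 0.018, "dz": 0, "yaw": 0},
    {"gripper": -1, "dx": -0.057, "dy": 0.026, "dz": 0, "yaw": 0},
    {"gripper": -1, "dx": -0.074, "dy": 0.034, "dz": 0, "yaw": 0},
    {"gripper": -1, "dx": -0.091, "dy": 0.042, "dz": 0, "yaw": 0},
    {"gripper": -1, "dx": -0.108, "dy": 0.05, "dz": 0, "yaw": 0},
    {"gripper": -1, "dx": -0.125, "dy": 0.058, "dz": 0, "yaw": 0},
    {"gripper": -1, "dx": -0.142, "dy": 0.066, "dz": 0, "yaw": 0},
    {"gripper": -1, "dx": -0.16, "dy": 0.075, "dz": 0, "yaw": 0},
  ],
)

```text
time: 15.72
eef_pos: [0.4418, -0.1057, 0.0786]
tcp_rot: [180.0, 0.0, 77.5]
ft_force: [0.4, -0.2, -5.5]
width: 0.127
gripper_force: 47.0
```

>>> carry_out(
  series=[
    {"gripper": -1, "dx": -0.018, "dy": 0.008, "dz": 0, "yaw": -2.6},
    {"gripper": -1, "dx": -0.036, "dy": 0.016, "dz": 0, "yaw": -5.2},
    {"gripper": -1, "dx": -0.054, "dy": 0.025, "dz": 0, "yaw": -7.8},
    {"gripper": -1, "dx": -0.072, "dy": 0.034, "dz": 0, "yaw": -10.4},
    {"gripper": -1, "dx": -0.09, "dy": 0.043, "dz": 0, "yaw": -13},
    {"gripper": -1, "dx": -0.108, "dy": 0.051, "dz": 0, "yaw": -15.6},
    {"gripper": -1, "dx": -0.126, "dy": 0.059, "dz": 0, "yaw": -18.2},
    {"gripper": -1, "dx": -0.144, "dy": 0.067, "dz": 0, "yaw": -20.8},
    {"gripper": -1, "dx": -0.16, "dy": 0.075, "dz": 0, "yaw": -23.4},
    {"gripper": -1, "dx": -0.174, "dy": 0.081, "dz": 0, "yaw": -25.8},
  ],
)

```text
time: 16.55
eef_pos: [0.4833, -0.2938, 0.0784]
tcp_rot: [180.0, 0.1, 103.4]
ft_force: [-0.1, -0.6, -4.9]
width: 0.132
gripper_force: 47.1
```

>>> carry_out(
  series=[
    {"gripper": -1, "dx": 0, "dy": 0, "dz": 0, "yaw": 0},
    {"gripper": -1, "dx": 0, "dy": 0, "dz": 0, "yaw": 0},
    {"gripper": -1, "dx": 0, "dy": 0, "dz": 0, "yaw": 0},
  ],
)

```text
time: 16.8
eef_pos: [0.4826, -0.2913, 0.0783]
tcp_rot: [-180.0, -0.0, 103.3]
ft_force: [-0.5, -0.4, -5.8]
width: 0.132
gripper_force: 47.0
```

Run:
```python
from h import *
to(.4844,-.2958,.0605,103.3)
```

```text
t 16.8 pos [ 0.4826 -0.2913  0.0783] rot [-180.    -0.   103.3]
dx -0.0048 dy 0.0008 dz 0.0178 yaw -0.0
```

>>> carry_out(
  series=[
    {"gripper": -1, "dx": -0.005, "dy": 0.001, "dz": 0.006, "yaw": 0},
    {"gripper": -1, "dx": -0.005, "dy": 0.001, "dz": 0.012, "yaw": 0},
    {"gripper": -1, "dx": -0.005, "dy": 0.001, "dz": 0.018, "yaw": 0},
    {"gripper": -1, "dx": -0.005, "dy": 0.001, "dz": 0.018, "yaw": 0},
    {"gripper": 0.2, "dx": -0.005, "dy": 0.001, "dz": 0.018, "yaw": 0},
    {"gripper": 0.2, "dx": -0.005, "dy": 0.001, "dz": 0.018, "yaw": 0},
    {"gripper": 0.2, "dx": -0.005, "dy": 0.001, "dz": 0.018, "yaw": 0},
    {"gripper": 0.2, "dx": -0.005, "dy": 0.001, "dz": 0.018, "yaw": 0},
    {"gripper": 0.2, "dx": -0.005, "dy": 0.001, "dz": 0.018, "yaw": 0},
    {"gripper": 0.2, "dx": -0.005, "dy": 0.001, "dz": 0.018, "yaw": 0},
  ],
)

```text
time: 17.63
eef_pos: [0.4849, -0.2965, 0.0605]
tcp_rot: [180.0, 0.0, 103.3]
ft_force: [0.4, -0.4, 0.8]
width: 0.559
gripper_force: 0.0
```

>>> carry_out(
  series=[
    {"gripper": 0.2, "dx": 0, "dy": 0, "dz": 0, "yaw": 0},
    {"gripper": 0.2, "dx": 0, "dy": 0, "dz": -0.03, "yaw": 0},
    {"gripper": 0.2, "dx": 0, "dy": 0, "dz": -0.07, "yaw": 0},
    {"gripper": 0.2, "dx": 0, "dy": 0, "dz": -0.11, "yaw": 0},
    {"gripper": 0.2, "dx": 0, "dy": 0, "dz": -0.15, "yaw": 0},
    {"gripper": 0.2, "dx": -0.03, "dy": -0.02, "dz": -0.17, "yaw": 0},
    {"gripper": 0.2, "dx": -0.06, "dy": -0.05, "dz": -0.17, "yaw": 0},
    {"gripper": 0.2, "dx": -0.09, "dy": -0.08, "dz": -0.17, "yaw": 0},
    {"gripper": 0.2, "dx": -0.11, "dy": -0.1, "dz": -0.17, "yaw": 0},
    {"gripper": 0.2, "dx": -0.11, "dy": -0.1, "dz": -0.17, "yaw": 0},
  ],
)

```text
time: 18.47
eef_pos: [0.4099, -0.4307, 0.2301]
tcp_rot: [-179.9, 0.0, 103.0]
ft_force: [-0.5, -1.0, -0.1]
width: 0.604
gripper_force: 0.0
```

Run:
```python
from h import *
import cv2
to(.4,-.3,.2,100)
o=[]
for n,y,x,h,w in(('top',150,215,190,190),('scene',150,180,190,190)):
    f=capture(n)['frame'][y:y+h,x:x+w,::-1];o.append(cv2.resize(f,(400,400),interpolation=cv2.INTER_CUBIC))
cv2.imwrite('pics/g6.png',np.hstack(o))
```

```text
t 18.47 pos [ 0.4099 -0.4307  0.2301] rot [-179.9    0.   103. ]
dx 0.1296 dy 0.0198 dz 0.0301 yaw 3.0
```

View pics/g6.png

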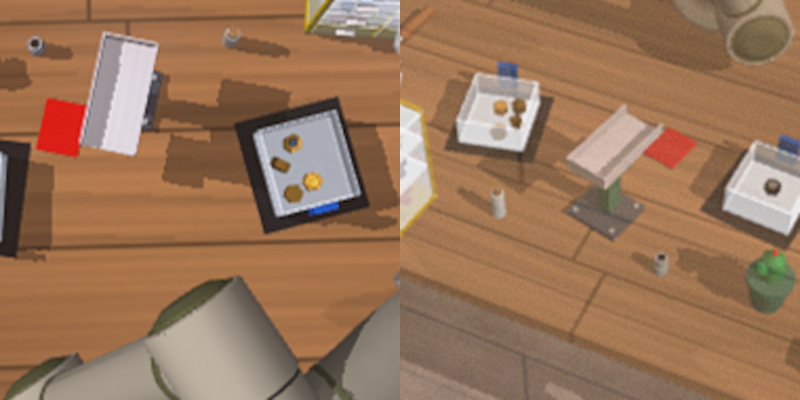

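The right bin is centred on its mat, at about (308,165) in the left half, and holds all four brass nuts. The pan is level and empty, and the other bin and the bystanders haven't moved.

```bash
python3 -c "
from cell import r
print(r.hand_in())"
```

```text
the job is handed in; nothing more can be done
None
```

The job is handed in: all four brass nuts are in the right bin on its own mat, the pan is level, and the left bin and bystanders look unmoved in the last images (the judge's verdict was not shown).

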